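Centre the cast in the pressure former

ROBOT

A 7-joint arm with a two-finger parallel gripper is mounted at the origin on a cart in front of the work surface, level with it; the furniture and walls round the work are solid. World frame = base frame: x ahead of the robot, y to its left, z up, the work surface at z = 0. Lengths are in mm, angles in degrees, forces in N, time in s.
With the tool pointing down it reaches from about 425 to 875 mm from the base axis. Payload 9.9 kg.
Tool frame: the origin (TCP) lies midway between the tips of the shut fingers; the grasp point (between the pads) lies 19 mm behind it; z points along the fingers, y is the line along which they close (so a half turn about z gives the same grasp; the last joint's range is limited). The gripper opens to 85 mm and grips with 20 to 120 N. Pads are 22 mm wide; open, the fingers measure 114 mm over their backs; the gripper's body (76 mm by 85 mm) begins 54 mm behind the grasp point. The pads swing forward as they close: fully open they stand 13 mm farther back than shut.
Start: joints at [-80.718, 32.985, 1.427, 82.34, -0.859, 64.687, -3.237], TCP at [164.242, 654.716, 231.289] pointing down, gripper open.
Joint ranges: [-157.87, 157.87], [-19.46, 123.44], [-87.15, 90], [11.01, 140.99], [-62.26, 242.26], [9.8, 113.94], [-161.44, 161.44]. Speed limits (degrees/s): [127.2, 127.2, 172.46, 172.46, 180, 180, 180].

INTERFACE

Orientations are given as a 3x3 rotation matrix whose columns are the frame's x, y, z axes.
In Python, from cell import arm, vision gives the robot as it stands. The module is installed in compiled form; this text tells all that it offers.
- The arm moves only by the shell command python3 -m creep 'ROWS' [OPENING] [FORCE]. ROWS is a JSON object of lists of equal length, an entry for each row: "travel": the shift along the world's x, y, z in mm, a list of three; "twist": the turn about the world's z in rad. In form: {"travel": [[x, y, z], ...], "twist": [twist, ...]}. A call has 1 to 10 rows; each row shifts and turns the commanded pose from where the row before left it; what a row does not reach is not made up. A row lasts 1/8 s, in which the tool goes at most 62.5 mm and 10.7 degrees, less where a joint would pass 70% of its speed; a pose out of reach is approached as far as the arm can. A call is refused whole if a number of a shift passes 62.5 or a number of a turn 0.188, either way. A call with a gripper value outside its range is refused whole. OPENING is the gripper command: -1 is shut, 1 is fully open, values between are in proportion, set as the call begins (- or left out, the last holds). The fingers move at their own pace and stop on an object; FORCE is the grip in N (left out, the last holds). Time passes only in rows, so rows that do not move let the fingers close. It gives the time, the measured TCP pose, the force, the opening and the grip force at its end, in the units of the state.
- arm.observe(): the state, without advancing time (a new reading comes with each control period).
- vision.snapshot(name): name is "scene" or "top" or "wrist"; returns a dict with "pixels" (400x640x3 uint8, blue, green, red), "range_z" (400x640 float32, mm along the optical axis (not along the pixel's ray), 0 where there is no reading), "mtx" (3x3 intrinsics, pixels), "cam_to_world" (4x4, takes a point from camera to world coordinates); the wrist camera has in their place "mount" (4x4, takes a point from camera to tool coordinates, whose origin is the TCP and whose axes are the flange's). Camera axes: x right, y up, looking along -z (the intrinsics and any distortion apply to the point x, -y, -z); pixel columns grow to the right and rows downward; lengths in mm; the calibration is good to about 2 mm. A picture is of the moment at which its call begins: read the wrist's pose just before it.
- arm.close_job(): hands the job in; it is judged then, once.
The state is a dict: "time_s": time; "joint_positions": joint angles; "qd": joint speeds; "effort": joint torques, N m; "position": TCP position; "ee_rot": TCP orientation; "force": force on the tool from outside, world axes, zero at the start; "moment": the same for the moment, N m; "grip_width": finger opening in mm; "grip_force": force on a finger pad.
Only numpy, scipy, OpenCV 4.12 (cv2) and the standard library are available. Lean on these libraries where they do the work, as an engineer would, in place of code of your own. Each camera call takes 0.05 s, during which the arm holds its last target. There are 200 camera calls.

TASK

Get the pressure-forming unit ready for a hot sheet: throw the handle of its toggle clamp fully open, swing the chamber lid up until it stands open, upright or leaning back, then centre the stone cast inside the ring engraved on the plate by light taps against its base, first from the far side and then back from the near side, turn about, until the ring shows clear all round it with an even gap; moving under taps from both sides also shows that it stands free on the plate. The stone is fresh and chips easily: do not grip, lift or tip the cast and do not hit it hard. Leave clamp and lid open and the spray bottle, tape roll, cup and small carton where they stand.

Things in the scene. Friction and masses are not known exactly. Their poses are not given: they have to be found in the camera images.
- former: Bench pressure-forming unit, fixed to the worktop: a white round pod (144 mm across, 52 mm high) with a 70 mm wide tongue running 182 mm from the pod's centre along the unit's own -y. Origin: on the worktop under the pod's centre. Own x points away from the robot, own y to the left; its yaw varies by 0.25 rad. The clamp stands on the tongue (-y), the lid hinges at the pod's +y edge.
- mark (a point): Centre of the engraved ring, on the upper face of the perforated aluminium plate (122 mm across, 56 mm above the worktop, flat and without a raised edge). The ring is a thin dark line 72 mm across with four short radial lines outside it. Axes as former. The plate is slippery (friction about 0.15): struck at 0.1 m/s the cast glides on about 3 mm, pushed at 0.03 m/s hardly at all.
- clamp_handle (a joint): Clamp handle angle about the unit's x: 0 = shut (handle upright, its top leaning 0.21 rad toward the lid; the clamp's sprung foot holds the lid's tongue down, the lid cannot rise), 1.55 = fully open (handle lies back along the unit's -y, 13 degrees above level; arm stands clear). It snaps over dead centre in the first 0.3 rad (3 to 6 N at the grip), then is light and stays or drops open.
- clamp_pivot (a point): Pivot of the clamp's handle, 84 mm above the worktop, 157 mm from the ring's centre along the unit's -y. The handle is straight: local z of this point points along it, from pivot to tip.
- clamp_grip (a point): A point on the axis of the handle's black grip, 85 mm from the pivot along the handle. The grip is round, 18 mm thick, from 30 to 100 mm from the pivot (tip 182 mm above the worktop when shut). On the side toward the lid there is free room to push it.
- lid (a joint): Angle of the chamber lid: 0 = shut, 1.57 = upright, 1.95 = fully back. The lid is a grey metal bowl upside down, 136 mm across, 101 mm above the worktop at its top, mass about 0.3 kg. The hinge is stiff, so the lid stays wherever it is left; raising it takes 5 to 15 N at its bar. It swings up and over toward the unit's +y.
- lid_hinge (a point): A point on the lid's hinge axis, which runs along the unit's x; 86 mm from the ring's centre along the unit's +y, 62 mm above the worktop.
- lid_bar (a point): Middle of the lid's black round bar handle: 12 mm thick, parallel to the unit's x, 74 mm free between its posts, 42 mm above the lid's top (143 mm above the worktop when shut), 45 mm from the ring's centre along the unit's -y. It turns about the lid hinge with the lid, radius 154 mm. Pinched from above with the fingers on its two long sides it may turn between the fingers while the lid swings.
- cast: Loose stone cast of an upper dental arch on a round base: base 64 mm across and 20 mm high, teeth up to 34 mm inside the base's outline, about 0.16 kg. Origin: centre of the underside, on the plate. It starts under the lid, off the ring's centre by 9 to 27 mm toward the side away from the robot. Turning it does not matter.
- spray: Small finger-spray bottle, 41 mm thick, 170 mm high, standing; origin at the centre of its underside. Bystander.
- tape: Roll of pale indicator tape lying flat, 68 mm across, 19 mm high; origin at the centre of its underside. Bystander.
- cup: White mixing cup, 47 mm across, 46 mm high, standing; origin at the centre of its underside. Bystander.
- needles: Small flat carton, 62 x 95 x 22 mm, lying; origin at the centre of its underside. Bystander.

How it is judged (in metres and radians):
On the way, in this order (a step that is already met when the one before it is completed fails the run):
1. the clamp handle is thrown open (value of joint clamp_handle above 1.3 rad), for 0.2 s.
2. the lid is swung up to upright or beyond (value of joint lid above 1.45 rad), for 0.2 s.
3. the cast is tapped on its far side (the fingers touch it from beyond the ring's centre, away from the robot) (contact force between the fingers and cast above 0.05 N and x of the grasp point in the frame of mark above 0.01 m).
4. then it is tapped back on its near side (the fingers touch it from this side of the ring's centre) (contact force between the fingers and cast above 0.05 N and x of the grasp point in the frame of mark below -0.01 m).
At the end, for the whole second after the job is handed in: The cast stands flat and still on the plate with its centre within 4 mm of the ring's centre (its base nowhere crosses the ring), the clamp handle is open (beyond 1.25 rad) and the lid stands open, upright or leaning back (beyond 1.4 rad) (horizontal distance between cast and mark below 0.004 m and z of cast in the frame of mark below 0.002 m and angle between cast's own z axis and vertical below 0.05 rad and linear speed of cast below 0.01 m/s and value of joint clamp_handle above 1.25 rad and value of joint lid above 1.4 rad); the robot touches nothing.
It fails at once if the cast is lifted off the plate (more than 5 mm) (z of cast in the frame of mark above 0.005 m).
It fails at once if the cast is tipped (more than 0.15 rad) (angle between cast's own z axis and vertical above 0.15 rad).
It fails at once if the cast is gripped or pressed hard (more than 18 N) (contact force between the fingers and cast above 18 N).
It fails at once if the cast is struck so that it shoots off (faster than 0.3 m/s) (linear speed of cast above 0.3 m/s).
It fails at once if the spray bottle, tape roll, cup or small carton is shifted (more than 25 mm) (distance of any of spray, tape, cup, needles from where it was at the start of the episode above 0.025 m).
It also fails if it takes over 72 s, if anything falls off the work surface, if the arm or the gripper's body presses on something with over 40 N, if the wrist force passes 120 N, or if a joint passes its speed limit or range.

## Working session

There is one attempt and no reset: what is moved stays moved. The work goes in short steps, Python scripts to look and compute and a shell command to move; the robot and the scene stay as the last step left them, time stands still between calls to the robot, and variables do not carry over. Pictures are saved under pics/ and viewed, at most 10 in all, crops included, and the job is handed in when it is done.

```bash
mkdir -p pics; cat > h.py <<'E'
import numpy as np, cv2
from cell import arm, vision
def cloud(s):
    K=np.array(s["mtx"]);z=s["range_z"].astype(float)
    v,u=np.mgrid[0:400,0:640]
    T=np.array(s["cam_to_world"])
    p=np.stack([(u-K[0,2])/K[0,0]*z,-(v-K[1,2])/K[1,1]*z,-z],-1)
    w=p@T[:3,:3].T+T[:3,3]; w[z==0]=np.nan
    return w
E
python3 - <<'E'
from h import *
o=arm.observe();print({k:np.round(v,2).tolist() for k,v in o.items()})
for n in("scene","top"):
    s=vision.snapshot(n);cv2.imwrite(f"pics/{n}0.png",s["pixels"]);np.save(f"{n}.npy",cloud(s));print(n,[np.round(s[k],3).tolist() for k in ("mtx","cam_to_world")],[k for k in s])
E
```

```text
{'time_s': 0.0, 'joint_positions': [-80.72, 33.04, 1.42, 82.39, -0.86, 64.69, -3.24], 'qd': [0.02, 0.06, 0.02, 0.02, 0.05, 0.03, 0.0], 'effort': [-0.0, -76.57, 2.25, -28.6, 0.02, 0.01, 0.0], 'position': [164.1, 654.29, 230.42], 'ee_rot': [[-0.97, 0.24, -0.0], [0.24, 0.97, -0.0], [-0.0, -0.0, -1.0]], 'force': [-0.42, 0.04, 0.15], 'moment': [0.02, -0.05, 0.03], 'grip_force': 0.0, 'grip_width': 85.47}
scene [[[416.831, 0.0, 315.555], [0.0, 416.831, 195.204], [0.0, 0.0, 1.0]], [[0.877, 0.26, -0.403, 84.016], [-0.48, 0.504, -0.719, -838.305], [0.016, 0.824, 0.567, 785.461], [0.0, 0.0, 0.0, 1.0]]] ['pixels', 'range_z', 'mtx', 'cam_to_world']
top [[[485.301, 0.0, 320.817], [0.0, 485.301, 202.985], [0.0, 0.0, 1.0]], [[-0.007, 0.994, -0.113, 376.045], [-1.0, -0.007, 0.006, -22.423], [0.005, 0.113, 0.994, 1476.974], [0.0, 0.0, 0.0, 1.0]]] ['pixels', 'range_z', 'mtx', 'cam_to_world']
```

View pics/scene0.png

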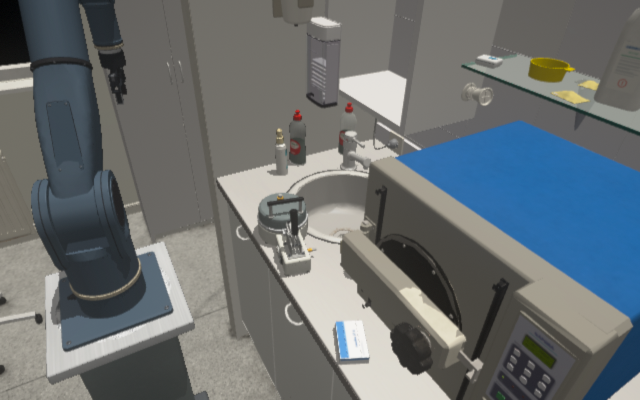

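View pics/top0.png

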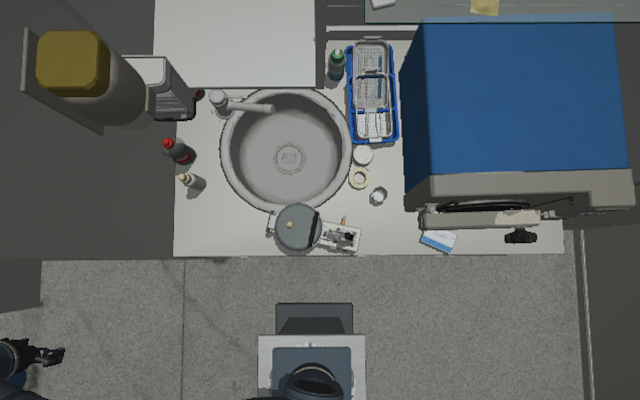

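The scene picture shows the unit at about (285,230), with the lid bar at (287,202) and the grip at (294,220). In the top view the lid is at (298,227), the bar at (314,229) and the clamp at (345,237). The bystanders are tape (359,177), cup (378,196), carton (437,240) and spray (193,182).

```bash
python3 - <<'E'
from h import *
w=np.load("top.npy");im=cv2.imread("pics/top0.png")
big=cv2.resize(im[190:265,255:375],None,fx=6,fy=6,interpolation=cv2.INTER_NEAREST);cv2.imwrite("pics/c1.png",big)
for n in("top","scene"):
    w=np.load(n+".npy");im=cv2.imread(f"pics/{n}0.png").astype(int)
    X,Y,Z=w[...,0],w[...,1],w[...,2]
    box=(X>300)&(X<650)&(abs(Y)<300)
    print(n)
    dark=im.max(2)<60
    def pr(t,m):
        p=w[m&box]
        if len(p)<3: print(t,len(p));return
        c=p.mean(0);e=np.linalg.svd(p[:,:2]-c[:2],full_matrices=False)[2][0]
        print(t,len(p),c.round(1),p.min(0).round(),p.max(0).round(),e.round(3),np.degrees(np.arctan2(e[1],e[0])).round(1))
    pr("bar z>135",dark&(Z>132)&(Z<152)&(Y>-30)); 
    pr("hi dark y<",dark&(Z>115)&(Z<190)&(Y<-30))
    pr("lidtop",(Z>97)&(Z<105))
    pr("plate/pod",(Z>40)&(Z<62))
    pr("z>155",(Z>155)&(Z<190))
    t=w[(Z>90)&(Z<110)&box&(Y>-40)&~dark]
    if len(t): print(cv2.minEnclosingCircle(t[:,:2].astype(np.float32)))
E
```

```text
top
bar z>135 121 [456.9  -8.  147.3] [412. -22. 141.] [502.   6. 152.] [-0.976  0.218] 167.4
hi dark y< 338 [ 555.  -255.   156.2] [ 428. -300.  115.] [650. -94. 190.] [-0.732  0.681] 137.1
lidtop 1308 [470.3  30.  100.9] [ 402. -293.   97.] [647. 101. 105.] [-0.282  0.959] 106.4
plate/pod 789 [455.7 -96.5  52.3] [ 396. -289.   40.] [649. 133.  62.] [-0.419  0.908] 114.8
z>155 218 [ 534.7 -244.7  173.9] [ 429. -299.  155.] [649. -91. 190.] [-0.674  0.739] 132.4
((466.74072265625, 30.9595947265625), 72.39595031738281)
scene
bar z>135 66 [453.  -13.3 144.4] [409. -26. 140.] [501.  -2. 147.] [-0.977  0.215] 167.6
hi dark y< 148 [ 432.6 -110.9  152.3] [ 425. -120.  116.] [ 442. -100.  180.] [-0.238 -0.971] -103.8
lidtop 661 [456.9  24.   99.5] [ 401. -124.   97.] [528.  96. 105.] [-0.202 -0.979] -101.6
plate/pod 851 [432.9 -86.8  50.6] [ 393. -299.   40.] [535.  60.  62.] [ 0.152 -0.988] -81.3
z>155 88 [ 434.1 -110.4  170. ] [ 427. -291.  155.] [453. -94. 189.] [ 0.109 -0.994] -83.8
((463.6080017089844, 31.18494987487793), 66.41150665283203)
```

View pics/c1.png

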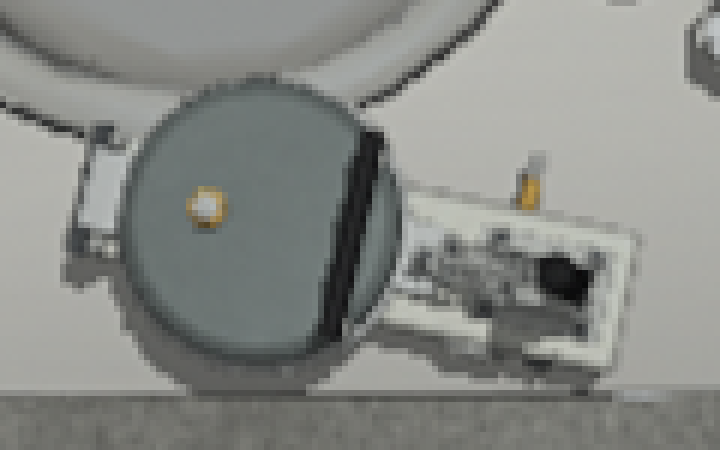

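The two views agree. The bar's middle is at about (455,-11,144) and the lid's centre at (465,31), so mark ≈ (465,32,56) with yaw -12.5°. The grip is near (435,-105,167), which matches the pivot geometry. I'll move in now with the fingers shut.

```bash
python3 -m creep '{"travel":[[27,-47,0],[27,-47,0],[27,-47,0],[27,-47,0],[27,-47,0],[27,-47,0],[28,-48,0],[28,-48,0],[28,-48,0],[7,-55,0]],"twist":[0.024,0,0,0,0,0,0,0,0,0]}' -1 20 && python3 -m creep '{"travel":[[7,-57,0],[7,-57,0],[7,-57,0],[7,-57,0],[0,0,-30],[0,0,-40],[0,0,0]],"twist":[0,0,0,0,0,0,0]}'
```

```text
time_s: 1.35
position: [418.6, 172.1, 231.2]
ee_rot: [[-0.975, 0.221, 0.001], [0.221, 0.975, -0.0], [-0.001, 0.0, -1.0]]
force: [0.5, -0.8, -0.4]
grip_width: 0.1
grip_force: 0.0
time_s: 2.22
position: [443.4, -54.3, 159.5]
ee_rot: [[-0.975, 0.22, -0.005], [0.22, 0.975, -0.0], [0.005, -0.001, -1.0]]
force: [-0.8, -0.1, 0.4]
grip_width: -0.2
grip_force: 0.0
```

```bash
python3 -m creep '{"travel":[[-3.7,-16.6,-9],[-3.7,-16.6,0],[-3.7,-16.6,0],[-3.3,-14.6,0],[-3.3,-14.6,0],[-3.3,-14.6,-2],[-3.3,-14.6,-3],[-4.3,-19.5,-15],[-3.3,-14.6,-18],[0,0,-4]],"twist":[0,0,0,0,0,0,0,0,0,0]}' && python3 -m creep '{"travel":[[0,0,0],[0,0,0]],"twist":[0,0]}'
python3 - <<'E'
from h import *
s=vision.snapshot("scene");cv2.imwrite("pics/s1.png",cv2.resize(s["pixels"][130:320,180:420],None,fx=3,fy=3))
E
```

```text
time_s: 3.48
position: [413.6, -198.4, 111.2]
ee_rot: [[-0.975, 0.222, 0.002], [0.222, 0.975, -0.001], [-0.002, -0.0, -1.0]]
force: [-9.4, 1.6, 57.1]
grip_width: 0.3
grip_force: 27.7
time_s: 3.72
position: [413.6, -198.1, 112.1]
ee_rot: [[-0.975, 0.221, 0.002], [0.221, 0.975, -0.001], [-0.002, -0.0, -1.0]]
force: [-8.4, 0.4, 34.2]
grip_width: 0.1
grip_force: 16.8
```

View pics/s1.png

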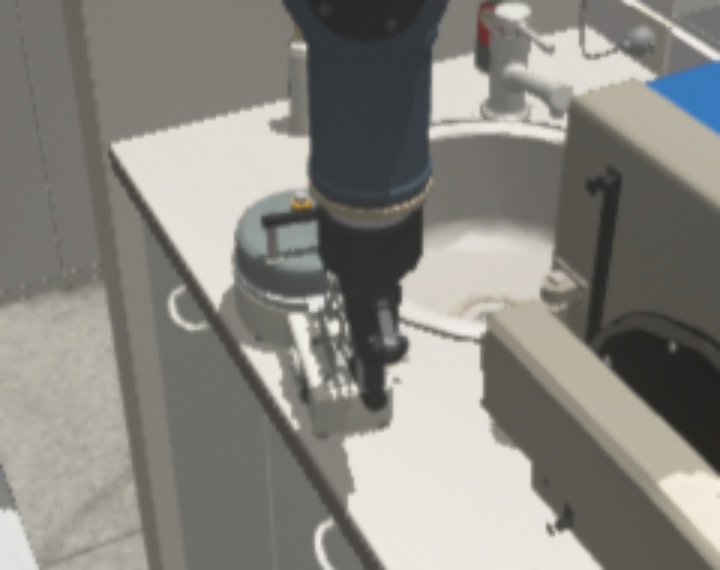

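The handle lies fully back: the tip is at z 112 as calculated and pressing on the stop. Next I go up and over to the lid bar with the fingers open, and check with the wrist camera.

```bash
python3 -m creep '{"travel":[[0,0,60],[0,0,58],[10.35,46.85,0],[10.35,46.85,0],[10.35,46.85,0],[10.35,46.85,0],[0,0,0],[0,0,0]],"twist":[0,0,0,0,0,0,0,0]}' 0.3 40
python3 - <<'E'
from h import *
o=arm.observe();s=vision.snapshot("wrist")
T=np.eye(4);T[:3,:3]=o["ee_rot"];T[:3,3]=o["position"];s["cam_to_world"]=T@np.array(s["mount"])
w=cloud(s);im=s["pixels"].astype(int);Z=w[...,2]
m=(im.max(2)<60)&(Z>130)&(Z<152);p=w[m];np.save("wr.npy",w)
print(len(p),p.mean(0),p.min(0),p.max(0),np.linalg.svd(p[:,:2]-p[:,:2].mean(0),full_matrices=False)[2][0] if len(p) else 0)
s2=s["pixels"];cv2.imwrite("pics/w1.png",s2);print(o["position"])
t=vision.snapshot("top");wt=cloud(t);q=wt[(wt[...,2]>90)&(wt[...,2]<130)&(wt[...,1]<-130)&(wt[...,1]>-240)&(wt[...,0]<470)];print("handle",len(q),q.mean(0) if len(q) else 0)
E
```

```text
time_s: 4.78
position: [454.5, -10.1, 228.0]
ee_rot: [[-0.975, 0.22, -0.001], [0.22, 0.975, -0.001], [0.001, -0.001, -1.0]]
force: [0.2, -0.4, -0.5]
grip_width: 55.6
grip_force: 0.0
1801 [454.26734793 -17.73657484 147.55861669] [ 407.33810869 -312.32646107  131.60117185] [579.90675925   6.44941117 151.98332463] [-0.37369273  0.92755256]
[454.47101116 -10.06449855 228.04922016]
handle 165 [ 421.33874598 -175.96096464  105.90284077]
```

View pics/w1.png

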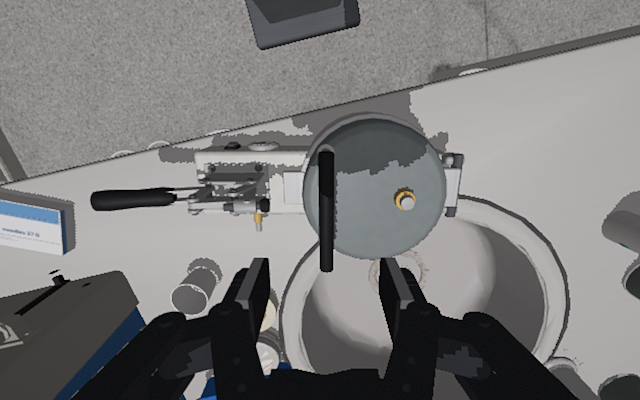

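The wrist view shows the handle lying back at (130,198), the bar upright at column 327 and the pads at columns 269 and 380, so the bar is centred between the fingers. I'll descend and pinch it.

```bash
python3 -m creep '{"travel":[[0,0,-50],[0,0,-40],[0,0,-15],[0,0,0]],"twist":[0,0,0,0]}' && python3 -m creep '{"travel":[[0,0,0],[0,0,0],[0,0,0],[0,0,0]],"twist":[0,0,0,0]}' -1 40
python3 - <<'E'
import numpy as np
u=np.array([.217,.976]);prev=None
for d in np.arange(0,97,6.0):
    a=np.radians(31.7+d);p=np.r_[(-154*np.cos(a))*u,154*np.sin(a)]
    if prev is not None: print(d,(p-prev).round(1).tolist())
    prev=p
E
```

```text
time_s: 5.38
position: [453.9, -10.5, 122.5]
ee_rot: [[-0.975, 0.222, -0.002], [0.222, 0.975, -0.001], [0.002, -0.001, -1.0]]
force: [0.8, 0.2, -0.9]
grip_width: 55.6
grip_force: 0.0
time_s: 5.88
position: [455.4, -8.9, 124.1]
ee_rot: [[-0.976, 0.22, 0.002], [0.22, 0.976, 0.0], [-0.002, 0.001, -1.0]]
force: [0.2, 2.0, 7.3]
grip_width: 10.8
grip_force: 39.0
6.0 [2.0, 9.0, 13.3]
12.0 [2.3, 10.3, 12.2]
18.0 [2.5, 11.4, 11.1]
24.0 [2.8, 12.5, 9.8]
30.0 [3.0, 13.4, 8.4]
36.0 [3.2, 14.2, 6.9]
42.0 [3.3, 14.8, 5.3]
48.0 [3.4, 15.3, 3.7]
54.0 [3.5, 15.6, 2.0]
60.0 [3.5, 15.7, 0.4]
66.0 [3.5, 15.7, -1.3]
72.0 [3.4, 15.5, -3.0]
78.0 [3.4, 15.1, -4.6]
84.0 [3.2, 14.5, -6.2]
90.0 [3.1, 13.8, -7.7]
96.0 [2.9, 12.9, -9.2]
```

```bash
python3 -m creep '{"travel":[[2,9,13.3],[2.3,10.3,12.2],[2.5,11.4,11.1],[2.8,12.5,9.8],[3,13.4,8.4],[3.2,14.2,6.9]],"twist":[0,0,0,0,0,0]}'
```

```text
time_s: 6.62
position: [470.2, 58.8, 186.5]
ee_rot: [[-0.975, 0.222, 0.0], [0.222, 0.975, -0.003], [-0.001, -0.003, -1.0]]
force: [-4.2, -10.9, 14.5]
grip_width: 10.4
grip_force: 40.6
```

```bash
python3 -m creep '{"travel":[[3.3,14.8,5.3],[3.4,15.3,3.7],[3.5,15.6,2],[3.5,15.7,0.4],[3.5,15.7,-1.3],[3.4,15.5,-3],[3.4,15.1,-4.6],[3.2,14.5,-6.2],[3.1,13.8,-7.7],[2.9,12.9,-9.2]],"twist":[0,0,0,0,0,0,0,0,0,0]}' && python3 -m creep '{"travel":[[1.5,6.5,-5],[0,0,0]],"twist":[0,0]}'
```

```text
time_s: 7.88
position: [503.9, 211.0, 164.4]
ee_rot: [[-0.976, 0.22, 0.0], [0.22, 0.976, -0.0], [-0.0, -0.0, -1.0]]
force: [0.7, -2.2, 3.4]
grip_width: 10.4
grip_force: 42.3
time_s: 8.12
position: [505.3, 217.5, 158.7]
ee_rot: [[-0.976, 0.22, -0.0], [0.22, 0.976, -0.0], [0.0, -0.0, -1.0]]
force: [1.2, 0.4, -2.8]
grip_width: 10.1
grip_force: 42.0
```

The lid stands at about 1.75 rad by geometry. I'll let go, rise, and look at the plate.

```bash
python3 -m creep '{"travel":[[0,0,0],[0,0,0],[0,0,20],[0,0,55],[0,0,25],[-10,-46.4,0],[-10,-46.4,0],[-10,-46.4,0],[-10,-46.4,-10],[0,0,0]],"twist":[0,0,0,0,0,0,0,0,0,0]}' -0.4 20 && python3 -m creep '{"travel":[[0,0,0],[0,0,0]],"twist":[0,0]}' -1
cat > see.py <<'E'
from h import *
import sys
o=arm.observe();s=vision.snapshot("wrist")
T=np.eye(4);T[:3,:3]=o["ee_rot"];T[:3,3]=o["position"];s["cam_to_world"]=T@np.array(s["mount"])
w=cloud(s);np.savez(sys.argv[1]+".npz",w=w,im=s["pixels"],T=s["cam_to_world"],K=s["mtx"]);cv2.imwrite(f"pics/{sys.argv[1]}.png",s["pixels"])
print(np.round(o["position"],1),o["time_s"])
E
python3 see.py w2
```

```text
time_s: 9.38
position: [463.9, 27.7, 249.4]
ee_rot: [[-0.974, 0.226, -0.001], [0.226, 0.974, -0.001], [0.001, -0.001, -1.0]]
force: [0.1, 1.1, -0.4]
grip_width: 25.8
grip_force: 0.0
time_s: 9.62
position: [465.5, 32.7, 249.5]
ee_rot: [[-0.976, 0.218, 0.0], [0.218, 0.976, 0.0], [-0.0, 0.001, -1.0]]
force: [-0.0, 0.1, 0.2]
grip_width: 0.2
grip_force: 0.0
[465.5  32.7 249.5] 9.625
```

View pics/w2.png

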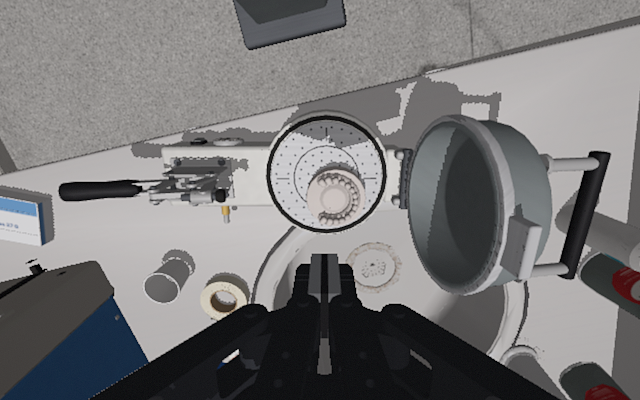

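The lid stands back at (480,205) and the clamp is open at (100,190). The plate is at (326,173) with its ring visible, and the cast sits off-centre at about (334,193). Next I measure both.

```bash
cat > meas.py <<'E'
from h import *
import sys
from scipy.optimize import least_squares
d=np.load(sys.argv[1]+".npz");w,im,T,K=d["w"],d["im"],d["T"],d["K"]
def ray(uv,z):
    uv=np.atleast_2d(uv).astype(float);r=np.c_[(uv[:,0]-K[0,2])/K[0,0],-(uv[:,1]-K[1,2])/K[1,1],-np.ones(len(uv))]@T[:3,:3].T
    return T[:3,3]+r*((z-T[2,3])/r[:,2])[:,None]
def fit(p,r=None):
    f=lambda q:np.hypot(p[:,0]-q[0],p[:,1]-q[1])-(q[2] if r is None else r)
    x0=[*p[:,:2].mean(0),60];return least_squares(f,x0,loss="soft_l1",f_scale=1.0).x
Z=w[...,2]
v,u=np.mgrid[0:400,0:640]
P=ray(np.c_[u.ravel(),v.ravel()],56.0).reshape(400,640,3)
c0=np.array([465,32])
R=np.hypot(P[...,0]-c0[0],P[...,1]-c0[1])
g=im.max(2)
dk=(g<70)&(R>52)&(R<72);pts=P[dk]
q=fit(pts);res=np.hypot(*(pts[:,:2]-q[:2]).T)
print("rim",len(pts),q.round(1),np.percentile(res,[5,95]).round(1))
C=np.array(q[:2])
R=np.hypot(w[...,0]-C[0],w[...,1]-C[1])
b=(Z>66)&(Z<96)&(R<66);b=cv2.morphologyEx(b.astype(np.uint8),cv2.MORPH_OPEN,np.ones((3,3)))
n,l,st,_=cv2.connectedComponentsWithStats(b);i=1+st[1:,4].argmax();m=l==i
p=w[m];print("cast",len(p),p.min(0).round(1),p.max(0).round(1))
(cx,cy),cr=cv2.minEnclosingCircle(p[:,:2].astype(np.float32));print("minc",round(cx,1),round(cy,1),round(cr,1))
h=cv2.convexHull(p[:,:2].astype(np.float32))[:,0];k=fit(h,32);print("fit32",k[:2].round(1),"free",fit(h).round(1))
e=np.array([k[0],k[1]])-C;print("offset unit x,y",(e@[.976,-.217]).round(1),(e@[.217,.976]).round(1))
E
python3 meas.py w2; python3 - <<'E'
import cv2
i=cv2.imread("pics/w2.png");cv2.imwrite("pics/c2.png",cv2.resize(i[105:240,255:400],None,fx=4,fy=4,interpolation=cv2.INTER_CUBIC))
E
```

```text
rim 1307 [465.2  35.2  64.1] [62.3 66. ]
cast 2700 [452.7  10.   66.1] [516.3  73.3  90.9]
minc 484.4 41.9 31.9
fit32 [484.2  41.6] free [484.2  41.8  31.5]
offset unit x,y 17.2 10.4
```

View pics/c2.png

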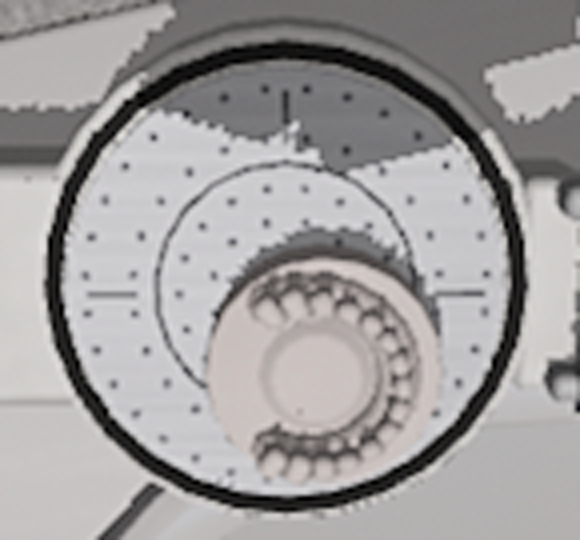

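```bash
cat > ring.py <<'E'
exec(open("meas.py").read())
print("radials",ray([326.4,178.4],56.0).round(1), "cam", T[:3,3].round(0),T[:3,2].round(3))
# thin dark line on the plate: black-hat, then circle fit r=36 
gr=cv2.cvtColor(im,cv2.COLOR_BGR2GRAY);bh=cv2.morphologyEx(gr,cv2.MORPH_BLACKHAT,np.ones((5,5)))
for C0 in ([465.2,35.2],[470,34],[467,33]):
    c=np.array(C0)
    for t in (6,4,3,2.5):
        Rr=np.hypot(P[...,0]-c[0],P[...,1]-c[1]);D=np.hypot(P[...,0]-k[0],P[...,1]-k[1])
        mm=(bh>25)&(abs(Rr-36)<t)&(D>38);c=fit(P[mm],36)[:2]
    a=np.degrees(np.arctan2(*(P[mm][:,1::-1]-c[::-1])[:,::1].T))
    print("ring",c.round(1),mm.sum(),fit(P[mm]).round(1),np.unique((a//30).astype(int)))
for z in (52.,56.,60.): print(z,fit(ray(np.c_[u[dk],v[dk]],z)).round(1))
E
python3 ring.py w2
```

```text
rim 1307 [465.2  35.2  64.1] [62.3 66. ]
cast 2700 [452.7  10.   66.1] [516.3  73.3  90.9]
minc 484.4 41.9 31.9
fit32 [484.2  41.6] free [484.2  41.8  31.5]
offset unit x,y 17.2 10.4
radials [[466.5  35.4  56. ]] cam [383.  51. 392.] [-0.319  0.07   0.945]
ring [466.2  35.2] 228 [466.   35.1  35.8] [-6 -5 -4 -3  3  4  5]
ring [466.2  35.2] 228 [466.   35.1  35.8] [-6 -5 -4 -3  3  4  5]
ring [466.2  35.2] 228 [466.   35.1  35.8] [-6 -5 -4 -3  3  4  5]
52.0 [466.2  35.1  64.9]
56.0 [465.2  35.2  64.1]
60.0 [464.2  35.4  63.4]
```

The ring centre is (466.1,35.2), with a fitted radius of 35.8 against 36 given, and the cast centre is (484.2,41.7), 19 mm off along direction (0.941,0.338). I turn the tool +0.565 rad so a flat finger side faces that line, and go down beyond the cast.

```bash
python3 -m creep '{"travel":[[16.1,6.4,0],[16.1,6.4,0],[16.2,6.4,0],[16.2,6.3,-20],[0,0,-50],[0,0,-50],[0,0,-40],[0,0,0]],"twist":[0.141,0.141,0.141,0.142,0,0,0,0]}' && python3 -m creep '{"travel":[[0,0,-12],[0,0,-13],[0,0,0]],"twist":[0,0,0]}'
```

```text
time_s: 10.68
position: [528.1, 57.6, 87.1]
ee_rot: [[-0.941, -0.338, -0.006], [-0.338, 0.941, -0.001], [0.005, 0.001, -1.0]]
force: [0.2, -0.2, 0.9]
grip_width: -0.1
grip_force: 0.0
time_s: 11.05
position: [529.6, 57.0, 64.1]
ee_rot: [[-0.942, -0.337, -0.0], [-0.337, 0.942, -0.0], [0.0, 0.0, -1.0]]
force: [-1.0, -0.4, -0.4]
grip_width: 0.3
grip_force: 0.0
```

```bash
python3 -m creep '{"travel":[[-2.8,-1,0],[-2.8,-1,0],[-2.8,-1,0],[-2.8,-1,0],[-2.8,-1,0],[-2.8,-1,0],[-2.8,-1,0],[-2.8,-1,0],[-2.3,-0.8,0],[-1.5,-0.5,0]],"twist":[0,0,0,0,0,0,0,0,0,0]}'; python3 -m creep '{"travel":[[8,3,0],[0,0,60],[0,0,60],[0,0,40],[-28,-10,20],[-28,-10,0],[0,0,0]],"twist":[0,0,0,0,0,0,0]}'; python3 see.py w3; python3 ring.py w3
```

```text
time_s: 12.3
position: [503.5, 47.5, 64.4]
ee_rot: [[-0.942, -0.336, -0.0], [-0.336, 0.942, -0.0], [0.0, -0.0, -1.0]]
force: [1.3, 0.0, 0.6]
grip_width: 0.1
grip_force: 0.4
time_s: 13.18
position: [454.4, 30.0, 244.9]
ee_rot: [[-0.942, -0.336, -0.0], [-0.336, 0.942, -0.0], [0.0, 0.0, -1.0]]
force: [-0.2, 0.7, 0.4]
grip_width: 0.1
grip_force: 0.0
[454.4  30.  244.9] 13.175
rim 1309 [465.2  34.8  64.2] [62.3 66. ]
cast 2833 [429.8   1.8  66. ] [493.1  64.5  91.1]
minc 461.4 33.2 31.9
fit32 [461.4  33.2] free [461.3  33.2  31.5]
offset unit x,y -3.3 -2.4
radials [[452.6  32.5  56. ]] cam [374.   1. 388.] [-0.308 -0.111  0.945]
ring [465.9  35. ] 136 [465.3  34.8  36.5] [-2 -1  0  1  2  3]
ring [465.9  35. ] 136 [465.3  34.8  36.5] [-2 -1  0  1  2  3]
ring [465.9  35. ] 136 [465.3  34.8  36.5] [-2 -1  0  1  2  3]
52.0 [466.3  35.2  64.9]
56.0 [465.2  34.8  64.2]
60.0 [464.1  34.4  63.4]
```

The cast was pushed past by the 5 mm I wanted, to s = -5.0 on the line with lateral error ≈ 0. Now the near side: the reach limit is close, so I open the fingers to about 40 mm, which cradles the base and keeps the TCP farther out. I check the reach above first.

```bash
python3 -m creep '{"travel":[[-18.4,-6.3,0],[-18,-6.2,0],[0,0,-50],[0,0,-50],[0,0,-35],[0,0,0],[0,0,0]],"twist":[0,0,0,0,0,0,0]}' -0.06
```

```text
time_s: 14.1
position: [420.3, 18.3, 110.1]
ee_rot: [[-0.942, -0.337, 0.001], [-0.337, 0.942, 0.0], [-0.001, -0.0, -1.0]]
force: [-0.3, 0.2, 0.9]
grip_width: 39.9
grip_force: 0.0
```

```bash
python3 -m creep '{"travel":[[0,0,-12],[0,0,0]],"twist":[0,0]}'; python3 -m creep '{"travel":[[0,0,-12],[0,0,-12],[0,0,-12],[0,0,0]],"twist":[0,0,0,0]}'
```

```text
time_s: 14.35
position: [419.3, 18.2, 97.4]
ee_rot: [[-0.942, -0.337, 0.0], [-0.337, 0.942, 0.0], [-0.0, 0.0, -1.0]]
force: [0.3, 0.4, -0.4]
grip_width: 40.3
grip_force: 0.0
time_s: 14.85
position: [418.5, 18.0, 60.3]
ee_rot: [[-0.942, -0.336, -0.002], [-0.336, 0.942, -0.0], [0.002, 0.0, -1.0]]
force: [0.0, -0.9, -0.5]
grip_width: 40.1
grip_force: 0.0
```

```bash
python3 -m creep '{"travel":[[2.35,0.85,0],[2.35,0.85,0],[2.35,0.85,0],[2.35,0.85,0],[1.5,0.55,0],[0.9,0.3,0],[0,0,0]],"twist":[0,0,0,0,0,0,0]}'; python3 -m creep '{"travel":[[-4,-1.5,0],[-3,-1,0],[0,0,60],[0,0,60],[0,0,50],[20,7,10],[20,7,0],[0,0,0]],"twist":[0,0,0,0,0,0,0,0]}'; python3 see.py w4; python3 ring.py w4
```

```text
time_s: 15.72
position: [431.0, 22.4, 61.4]
ee_rot: [[-0.942, -0.337, -0.0], [-0.337, 0.942, -0.0], [0.0, -0.0, -1.0]]
force: [-0.0, 0.5, 0.7]
grip_width: 40.0
grip_force: 0.3
time_s: 16.73
position: [464.6, 34.3, 241.3]
ee_rot: [[-0.941, -0.337, 0.0], [-0.337, 0.941, 0.0], [-0.0, -0.0, -1.0]]
force: [0.1, -0.6, -0.7]
grip_width: 40.1
grip_force: 0.0
[464.6  34.3 241.3] 16.725
rim 1387 [465.2  34.8  64.1] [62.2 66. ]
cast 2961 [431.9   3.5  66. ] [494.5  66.   91.8]
minc 463.2 34.7 31.8
fit32 [463.3  34.8] free [463.2  34.7  31.5]
offset unit x,y -1.8 -0.4
radials [[462.1  36.5  56. ]] cam [385.   6. 384.] [-0.308 -0.112  0.945]
ring [462.7  28.7] 73 [462.7  30.6  37.5] [-6 -5 -4 -3 -2 -1]
ring [473.   32.2] 44 [469.7  33.4  39.1] [-4 -3 -2 -1  0  1  2]
ring [463.8  28.2] 71 [463.6  29.6  37.1] [-6 -5 -4 -3 -2 -1]
52.0 [466.1  35.1  64.9]
56.0 [465.2  34.8  64.1]
60.0 [464.2  34.4  63.4]
```

The cast came back to (463.3,34.8), 2.7 mm short of centre. One more light push from the near side should finish it.

```bash
python3 -m creep '{"travel":[[-20.3,-7.1,0],[-20.3,-7.2,0],[0,0,-50],[0,0,-50],[0,0,-45],[0,0,0],[0,0,-18],[0,0,-17],[0,0,0],[0,0,0]],"twist":[0,0,0,0,0,0,0,0,0,0]}'
```

```text
time_s: 18.02
position: [423.9, 19.5, 62.8]
ee_rot: [[-0.942, -0.336, 0.001], [-0.336, 0.942, 0.0], [-0.001, -0.0, -1.0]]
force: [-0.2, -0.1, 1.2]
grip_width: 40.1
grip_force: 0.0
```

```bash
python3 -m creep '{"travel":[[2.2,0.7,0],[2.2,0.7,0],[2.2,0.7,0],[1.9,0.7,0],[1.3,0.4,0],[0,0,0]],"twist":[0,0,0,0,0,0]}'; python3 -m creep '{"travel":[[-4,-1.5,0],[-3,-1,0],[0,0,60],[0,0,60],[0,0,50],[20,7,10],[0,0,0]],"twist":[0,0,0,0,0,0,0]}'; python3 see.py w5; python3 ring.py w5;python3 - <<'E'
import cv2
i=cv2.imread("pics/w5.png");cv2.imwrite("pics/c5.png",cv2.resize(i[80:280,220:480],None,fx=3,fy=3,interpolation=cv2.INTER_CUBIC))
E
```

```text
time_s: 18.77
position: [433.2, 22.8, 61.3]
ee_rot: [[-0.942, -0.337, -0.0], [-0.337, 0.942, -0.0], [0.0, 0.0, -1.0]]
force: [-0.5, 0.3, 0.9]
grip_width: 40.0
grip_force: 0.3
time_s: 19.65
position: [447.3, 27.7, 242.2]
ee_rot: [[-0.941, -0.337, 0.003], [-0.337, 0.941, 0.001], [-0.003, -0.0, -1.0]]
force: [-1.6, -0.6, -0.6]
grip_width: 40.0
grip_force: 0.0
[447.3  27.7 242.2] 19.65
rim 1299 [465.1  34.8  64.2] [62.2 66. ]
cast 2790 [433.8   3.9  66.2] [496.8  66.6  91. ]
minc 465.4 35.2 31.8
fit32 [465.3  35.3] free [465.2  35.2  31.5]
offset unit x,y 0.1 0.5
radials [[445.5  30.1  56. ]] cam [367.  -1. 385.] [-0.31  -0.112  0.944]
ring [458.5  34.3] 47 [464.6  35.   41.3] [-6 -5 -4  4  5]
ring [472.7  31.4] 43 [468.3  33.9  40.4] [-4 -3 -2 -1  0  1]
ring [467.1  27.8] 49 [466.3  30.5  38.5] [-5 -4 -3 -2 -1  0]
52.0 [466.3  35.2  65. ]
56.0 [465.1  34.8  64.2]
60.0 [463.9  34.3  63.4]
```

View pics/c5.png

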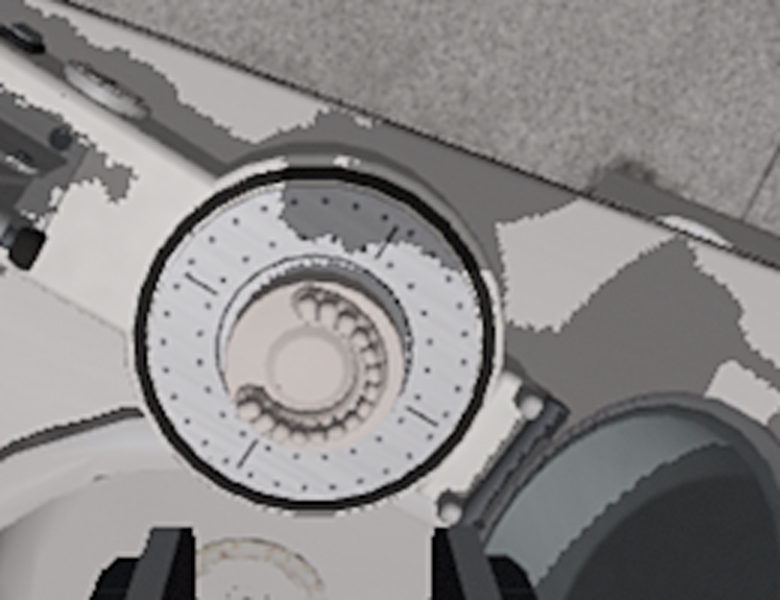

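The cast sits inside the ring at (465.3,35.3), 0.7 mm from the ring centre by measurement. The lid is open at lower right and the arm is clear, so I'm handing in.

```bash
python3 -m creep '{"travel":[[0,0,0],[0,0,0]],"twist":[0,0]}' >/dev/null; python3 -c "from cell import arm; print(arm.close_job())"
```

```text
the job is handed in; nothing more can be done
None
```

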